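# Load the counter cooler and latch its lid

### The job

Stand the tub that is out on the counter upright in the empty middle bay of the small cooler, setting it down rather than dropping it. Then swing the lid down and press its front edge against the seal until the spring catch snaps over and keeps it shut, without slamming or forcing it: it takes a firm push, but the lid and catch are plastic. Leave the other goods where they are.

Things in the scene. Friction and masses are not known exactly. Their poses are not given: they have to be found in the camera images.
- tub: The tub to load: closed round dairy tub, straight-sided, 58 mm across, 95 mm tall, about 0.26 kg, cream wall with a pale snap lid. It stands alone on the counter, left of the cooler. Origin: centre of its underside; z is its axis, up.
- cooler: Counter-top cooler, fixed, light grey: 200 deep (x) by 300 wide (y), rim 145 above its underside, walls 22 and floor 25 mm thick; a dark cooling unit on its -y side is 58 wide, 130 tall. Origin: centre of its underside, which screw feet hold 3 to 14 mm above the counter. x points from the front (catch side, toward the robot) to the hinge side, y to its left, z up.
- bay (a point): Floor centre of the cooler's empty middle bay, 25 mm above the cooler's underside; axes as the cooler's. The bay is 83 mm wide in y, between two clear dividers 55 mm tall, and 156 mm long in x. Open above: the cooler's rim is 120 mm over this floor, the shut lid's underside 122. A tub stands in each of the other two bays.
- lid (a joint): Lid angle, rad: 0 = shut, held by the catch; grows as it opens upward; starts at 1.3 to 1.48. Slab 200 from hinge to front edge, 300 wide, 26 thick. A stiff hinge holds it at any angle (2 to 4 N moves it). The seal is met at 0.045; pressed 25 mm behind the front edge it takes 15 to 20 N to reach 0. At -0.002 it lands hard on the rim; 28 N is too much. Not caught, it springs up to 0.03 or more.
- hinge (a point): Hinge line of the lid, at mid-width: 100 mm to +x of the cooler's centre, 147 mm above its underside. The lid's underside lies in a plane through this line, its outer face 26 mm off that plane. This point turns with the lid: its x axis points along the lid away from the front edge, z is the outer face's normal (straight up when shut), y runs along the hinge.
- catch (a joint): Angle of the spring catch, rad: 0 at rest, grows outward. A dark plate 40 mm wide, upright at the middle of the cooler's front wall, its hooked top 4 mm above the shut lid's top face and 14 mm ahead of the wall. As the lid is pressed down, a steel bar on the lid's front edge pushes the hook out to about 0.1; at lid angle about 0 the hook springs back over the bar, and the push needed drops a little.
- tub_left: Bystander: a like tub standing in the cooler's left (+y) bay, about 86 mm from the middle. Origin under its centre.
- tub_right: Bystander: a like tub standing in the cooler's right (-y) bay, about 86 mm from the middle. Origin under its centre.
- roll: Bystander: biscuit roll standing on end, 54 mm across, 170 mm tall, beyond the tub. Origin under its centre.
- can: Bystander: food can, 74 mm across, 105 mm tall, beyond the tub. Origin under its centre.
- carton: Bystander: carton 55 by 85 mm, 130 mm tall, standing left of the tub. Origin under its centre.
There are look-alikes about, which are no part of the job. Leave any pink or red look-alike of the tub alone.

How it is judged:
By the outcome, as a careful person would: the job done as asked, in the order asked, and still so for the second after the job is handed in, with the robot touching nothing.
It also fails if it takes over 72 s, if anything falls off the work surface, if the arm or the gripper's body presses on something with over 40 N, if the wrist force passes 120 N, or if a joint passes its speed limit or range.

### The arm

A 7-joint arm with a two-finger parallel gripper is mounted at the origin on the work surface. World frame = base frame: x ahead of the robot, y to its left, z up, the work surface at z = 0. Lengths are in mm, angles in rad, forces in N, time in s.
With the tool pointing down it reaches from about 350 to 900 mm from the base axis. Payload 8.1 kg.
Tool frame: the origin (TCP) lies at the very end of the fingers, on their centre line; the grasp point (between the pads) lies bot.grasp_offset behind it (bot.grasp_offset is the distance from the TCP to the grasp point, in mm); y points along the fingers, x is the direction in which the jaws open and shut, and the axes are right-handed (so a half turn about y gives the same grasp; the last joint's range is limited). The gripper opens to 92 mm and grips with 3 to 60 N. Pads are 19 mm wide; open, the fingers measure 130 mm over their backs; the gripper's body (75 mm by 190 mm) begins 47 mm behind the grasp point.
Start: joints at [1.069, 0.434, 0.025, 1.573, -0.012, 1.134, -0.075], TCP at [242.674, -575.978, 226.742] pointing down, gripper open.
Joint ranges: [-2.62, 2.62], [-0.44, 2.09], [-1.27, 1.32], [0.08, 2.57], [-1.32, 4.46], [0.12, 2], [-2.74, 2.74]. Speed limits (rad/s): [2.22, 2.22, 3.01, 3.01, 3.14, 3.14, 3.14].

### API

Orientations are given as a unit quaternion [x, y, z, w].
In Python, from bench import bot gives the robot as it stands. The module is installed in compiled form; this text tells all that it offers.
- The arm moves only by the tool move_arm, never from a script. Its arguments are lists of equal length, an entry for each row: "dp": the shift along the tool's x, y, z in cm, a list of three; "roll": the turn about the tool's y in degrees; "gripper": the opening, from 0 (shut) to 1 (fully open). In form: {"dp": [[dx, dy, dz], ...], "roll": [roll, ...], "gripper": [gripper, ...]}. A call has 1 to 12 rows; each row is the pose to reach, as a shift and turn from the pose commanded when the call began, along the tool's axes at that moment; what a row does not reach only later rows make up. A row lasts 1/10 s, in which the tool goes at most 50 mm and 8.59 degrees, less where a joint would pass 70% of its speed; a pose out of reach is approached as far as the arm can. A call with a gripper value outside its range is refused whole. The fingers move at their own pace and stop on an object; "force" is the grip in N (left out, the last holds). Time passes only in rows, so rows that repeat a pose let the fingers close. It gives the time, the measured TCP pose, the force and the opening at its end, in the units of the state.
- bot.read_state(): the state, without advancing time (a new reading comes with each control period).
- bot.grab_frame(name): name is "side" or "top" or "wrist"; returns the picture (384x512x3 uint8, red, green, blue); there is no depth.
- bot.camera_info(name): a dict with "mtx" (3x3 intrinsics, pixels), "position" and "attitude" of the camera in the world; the wrist camera has in their place "mount" (4x4, takes a point from camera to tool coordinates, whose origin is the TCP and whose axes are the tool frame's). Camera axes: x right, y down, z forward; pixel columns grow to the right and rows downward; lengths in mm; the calibration is good to about 2 mm. The wrist camera is an equidistant fisheye: a pixel r from the principal point sees the ray r / f radians off the axis. A picture is of the moment at which its call begins: read the wrist's pose just before it. camera_info takes no time and is no camera call.
- bot.job_done(): hands the job in, once; it reports no verdict.
The state is a dict: "clock": time; "joint_pos": joint angles; "dq": joint speeds; "effort": joint torques, N m; "tcp_pos": TCP position; "tool_rot": TCP orientation; "force": force on the tool from outside, world axes, zero at the start; "torque": the same for the moment, N m; "width": finger opening in mm.
Only numpy, scipy, OpenCV 4.12 (cv2) and the standard library are available. Lean on these libraries where they do the work, as an engineer would, in place of code of your own. Each camera call takes 0.05 s, during which the arm holds its last target.

## Working session

There is one attempt and no reset: what is moved stays moved. The work goes in short steps, Python scripts to look and compute and a tool call to move; the robot and the scene stay as the last step left them, time stands still between calls to the robot, and variables do not carry over. Pictures are saved under pics/ and viewed, and the job is handed in when it is done.

Besides the shell and the picture viewer there is one more tool, called as name([rows], argument=value, ...), one row to a line, values as JSON. move_arm: Moves the arm, as the interface text tells. Its arguments: {"type":"object","properties":{"dp":{"type":"array"},"roll":{"type":"array"},"gripper":{"type":"array"},"force":{"type":"number"}},"required":["dp","roll","gripper"]}

```bash
mkdir -p pics; ls; python3 - <<'E'
from bench import bot
import cv2
s=bot.read_state()
for k,v in s.items(): print(k,v)
print(bot.grasp_offset)
for n in("side","top","wrist"):
    print(n,bot.camera_info(n))
    im=bot.grab_frame(n); cv2.imwrite(f"pics/{n}0.png",im[:,:,::-1])
E
```

```text
pics
clock 0.0
joint_pos [ 1.06941379  0.43524277  0.02499467  1.57408794 -0.01161224  1.1340054
 -0.07510685]
dq [2.92551643e-05 1.64122195e-04 5.56328100e-04 5.02306962e-05
 1.03797261e-03 9.50427596e-04 7.40926717e-04]
effort [-6.38144957e-04 -6.67847300e+01  9.84682515e-01 -3.14461541e+01
 -6.05509174e-02  4.26724227e-02  1.49409348e-04]
tcp_pos [ 242.42626996 -575.5136866   225.93647469]
tool_rot [-0.58884096  0.39158396 -0.39059019  0.58937902]
force [-0.24676281  0.29753378 -0.19333652]
torque [-0.03692642  0.01140723 -0.02269055]
width 91.81455211903362
18.8
side {'mtx': array([[469.58108334,   0.        , 251.47655594],
       [  0.        , 469.58108334, 194.95543945],
       [  0.        ,   0.        ,   1.        ]]), 'position': array([ 815.7609111 ,  347.14120413, 1274.76524837]), 'attitude': array([ 0.43884595,  0.88531135, -0.13821447, -0.06734099])}
top {'mtx': array([[403.90979012,   0.        , 259.36241541],
       [  0.        , 403.90979012, 190.18253457],
       [  0.        ,   0.        ,   1.        ]]), 'position': array([ 334.42629813,   86.57313453, 1130.89857428]), 'attitude': array([ 0.71364494, -0.69401094,  0.0583108 , -0.07523003])}
wrist {'mtx': array([[297.31863964,   0.        , 256.23091267],
       [  0.        , 297.31863964, 191.97585923],
       [  0.        ,   0.        ,   1.        ]]), 'mount': array([[ 9.99999886e-01, -4.46814403e-04, -1.66975710e-04,
        -6.45403422e-01],
       [ 4.54835268e-05, -2.59141577e-01,  9.65839345e-01,
        -1.57857753e+02],
       [-4.74821279e-04, -9.65839243e-01, -2.59141527e-01,
         6.98925791e+01],
       [ 0.00000000e+00,  0.00000000e+00,  0.00000000e+00,
         1.00000000e+00]])}
```

View pics/side0.png

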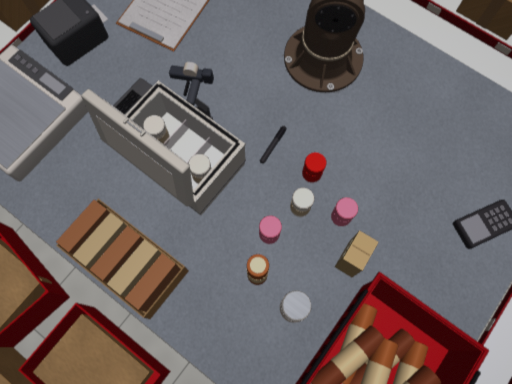

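View pics/top0.png

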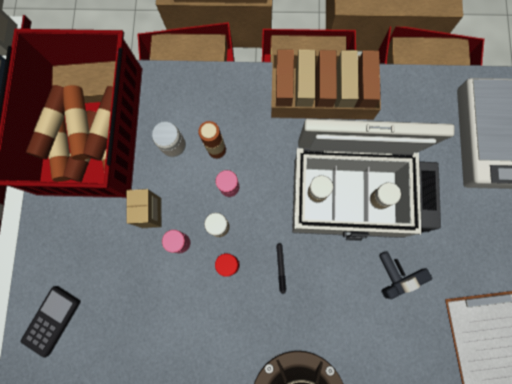

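View pics/wrist0.png

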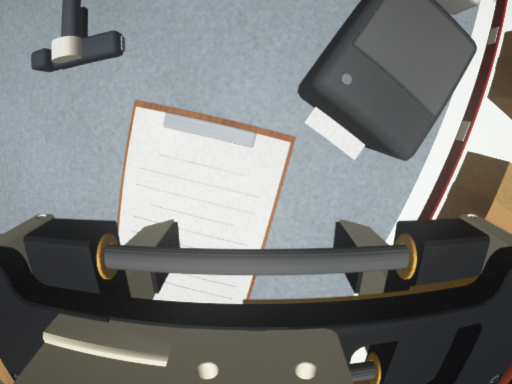

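Candidates in the top view: cream tub (216,225), pink (227,183), pink (174,242), red (226,265); in the cooler, two cream tubs at (320,188) and (387,195). The side view agrees: cream at (303,201). I choose the cream one on the counter, and will check it in a crop.

```bash
cat > h.py <<'E'
import numpy as np, cv2
from scipy.spatial.transform import Rotation as R
from bench import bot
def cam(n):
    c=bot.camera_info(n); return c["mtx"],np.array(c["position"]),R.from_quat(c["attitude"]).as_matrix()
def ray(n,uv):
    K,p,A=cam(n); d=A@np.linalg.inv(K)@np.array([uv[0],uv[1],1.]); return p,d/np.linalg.norm(d)
def onz(n,uv,z):
    p,d=ray(n,uv); return p+d*(z-p[2])/d[2]
def tri(uv1,uv2,n1="top",n2="side"):
    p,d=ray(n1,uv1);q,e=ray(n2,uv2)
    t=np.linalg.lstsq(np.c_[d,-e],q-p,rcond=None)[0]
    a=p+d*t[0];b=q+e*t[1]; return (a+b)/2,np.linalg.norm(a-b)
def proj(n,P):
    K,p,A=cam(n); x=A.T@(np.array(P)-p); x=K@x; return x[:2]/x[2]
def wrist_uv(P,s):
    c=bot.camera_info("wrist"); M=np.linalg.inv(c["mount"]); T=R.from_quat(s["tool_rot"]).as_matrix()
    x=(M@np.append(T.T@(np.array(P)-s["tcp_pos"]),1))[:3]
    th=np.arctan2(np.hypot(*x[:2]),x[2]); ph=np.arctan2(x[1],x[0]);K=c["mtx"]
    return np.array([K[0,2]+K[0,0]*th*np.cos(ph),K[1,2]+K[1,1]*th*np.sin(ph)])
def wrist_onz(uv,s,z):
    c=bot.camera_info("wrist");K=c["mtx"];dx=(uv[0]-K[0,2])/K[0,0];dy=(uv[1]-K[1,2])/K[1,1];th=np.hypot(dx,dy)
    d=np.array([dx/th*np.sin(th),dy/th*np.sin(th),np.cos(th)]);M=np.array(c["mount"]);T=R.from_quat(s["tool_rot"]).as_matrix()
    p=s["tcp_pos"]+T@M[:3,3];d=T@M[:3,:3]@d;return p+d*(z-p[2])/d[2]
E
python3 - <<'E'
from h import *
np.set_printoptions(precision=1,suppress=True)
t=cv2.imread("pics/top0.png");s=cv2.imread("pics/side0.png")
def crop(im,x0,y0,w,h,k,name): cv2.imwrite("pics/"+name,cv2.resize(im[y0:y0+h,x0:x0+w],None,fx=k,fy=k,interpolation=cv2.INTER_CUBIC))
crop(t,280,110,170,140,4.5,"c_cool_t.png");crop(s,80,70,180,150,4.2,"c_cool_s.png");crop(t,120,110,140,180,3.2,"c_tub_t.png")
for a,b in [((216,225),(303,201)),((227,183),(270,229)),((174,242),(346,211)),((226,265),(315,166)),((166,132),(296,306)),((210,130),(258,265)),((139,198),(362,245))]:
    print(a,tri(a,b),onz("top",a,95)[:2])
print(proj("top",[242,-575,226]),proj("top",[0,0,0]),proj("side",[0,0,0]))
E
```

```text
(216, 225) (array([440.4, 229.9,  62.4]), np.float64(4.870128282930443)) [438.2 223.4]
(227, 183) (array([555.7, 205.4,  60.4]), np.float64(3.725640917952725)) [549.4 200. ]
(174, 242) (array([392.7, 338.4,  61. ]), np.float64(3.3937476221525142)) [391.7 329. ]
(226, 265) (array([337. , 198.1,  61.1]), np.float64(3.6442818860211172)) [337.8 193. ]
(166, 132) (array([681.9, 373.5, 100.8]), np.float64(8.3719130821997)) [685.8 371.3]
(210, 130) (array([667. , 244.9, 167. ]), np.float64(8.901354683141653)) [694.1 252.5]
(139, 198) (array([485.3, 409.2, 180.8]), np.float64(18.483031096126023)) [503.4 429.1]
[579.9 321.7] [298.2 400.2] [321.7  57.6]
```

View pics/c_cool_t.png

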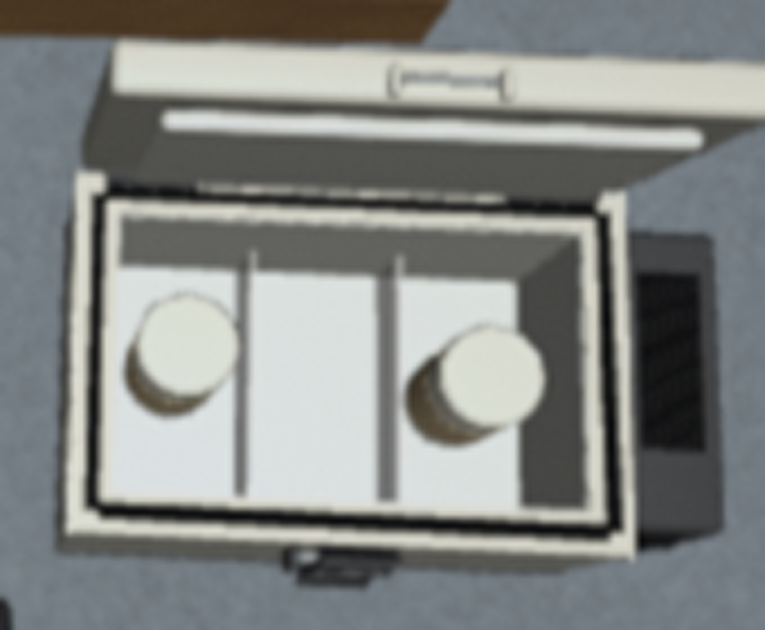

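View pics/c_cool_s.png

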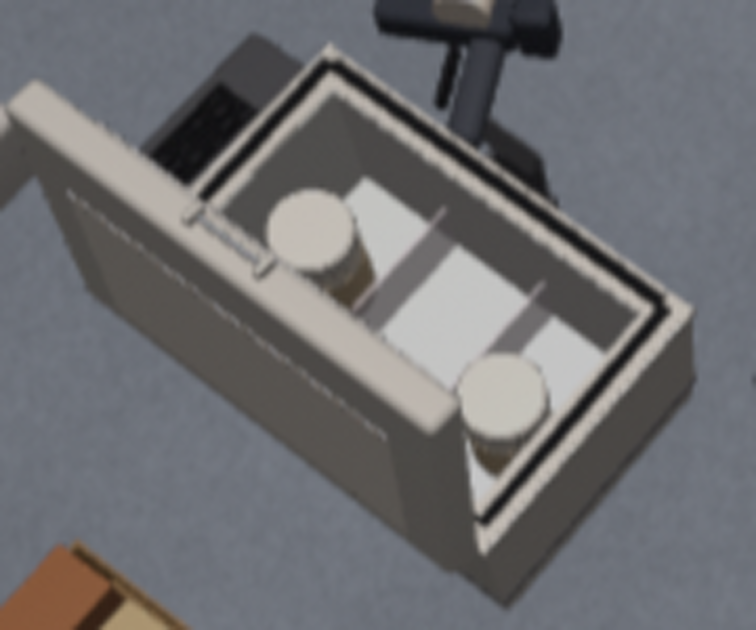

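View pics/c_tub_t.png

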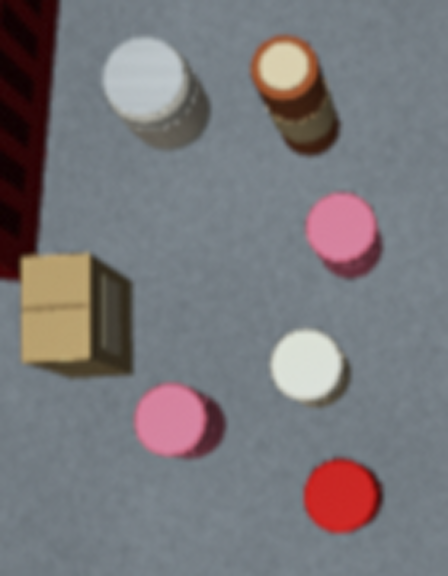

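```bash
python3 - <<'E'
from h import *
np.set_printoptions(precision=1,suppress=True)
t=cv2.imread("pics/top0.png");s=cv2.imread("pics/side0.png")
def blob(im,c,r=18):
    m=np.zeros(im.shape[:2],np.uint8);hsv=cv2.cvtColor(im,cv2.COLOR_BGR2HSV)
    ring=hsv[c[1]-3:c[1]+4,c[0]-3:c[0]+4].reshape(-1,3).mean(0);bg=im[c[1]-3:c[1]+4,c[0]-3:c[0]+4].reshape(-1,3).mean(0)
    m=(np.linalg.norm(im.astype(float)-bg,axis=2)<35).astype(np.uint8)
    n,l,st,ce=cv2.connectedComponentsWithStats(m); k=l[c[1],c[0]]
    cs,_=cv2.findContours((l==k).astype(np.uint8),cv2.RETR_EXTERNAL,cv2.CHAIN_APPROX_NONE)
    return cv2.fitEllipse(max(cs,key=len)),st[k][4]
for name,a,b in [("tub",(216,225),(303,199)),("pink1",(227,183),(270,227)),("pink2",(174,242),(346,208)),("red",(226,265),(315,162)),("tl",(321,186),(199,163)),("tr",(389,192),(154,124))]:
    try:
        e1,n1=blob(t,a);e2,n2=blob(s,b);print(name,np.array(e1[0]),np.array(e1[1]),n1,np.array(e2[0]),np.array(e2[1]),n2)
        P,r=tri(e1[0],e2[0]);print("   tri",P,r,"top@95",onz("top",e1[0],95),"side@95",onz("side",e2[0],95))
    except Exception as ex: print(name,ex)
for n,a,b in [("FR",(421.1,233.8),(158.6,80.7)),("FL",(294.9,228.4),(244.8,143.8)),("BL",(296.7,148.9),(194.8,201.7)),("BR",(418.9,152.7),None)]:
    if b: print(n,*tri(a,b),onz("side",b,153))
    print(n,onz("top",a,153))
E
```

```text
tub [215.1 223.5] [19.2 19.8] 326 [303.1 197.4] [17.5 19.7] 297
   tri [441.4 227.7  93. ] 3.639857871446383 top@95 [442.  225.8  95. ] side@95 [441.1 229.5  95. ]
pink1 [225.8 180.5] [19.2 19.9] 327 [270.1 225.9] [19.8 20.2] 341
   tri [555.8 204.9  93.2] 2.9154682900456903 top@95 [556.1 203.4  95. ] side@95 [555.5 206.4  95. ]
pink2 [172.4 240.8] [19.5 20.4] 341 [346.9 207.4] [18.9 20.4] 330
   tri [393.9 335.2  92.5] 3.0468863109719315 top@95 [394.5 333.3  95. ] side@95 [394.  336.5  95. ]
red [225.7 264.6] [20.1 21. ] 361 [315.4 161.8] [17.5 19.5] 293
   tri [338.  195.7  90.4] 3.3991542414657787 top@95 [338.8 193.7  95. ] side@95 [338.9 197.7  95. ]
tl [344.6 194.1] [ 58.9 104.2] 3744 [141.7 108.7] [ 51.  198.3] 2024
   tri [ 526.7 -116.7  303.4] 118.87584288744688 top@95 [ 527.8 -107.1   95. ] side@95 [ 502.2 -281.4   95. ]
tr [344.2 194.1] [ 59.1 104.4] 3788 [161.3 124.3] [19.2 35.7] 494
   tri [ 523.6 -112.6  223.8] 70.64227786442973 top@95 [ 527.8 -105.9   95. ] side@95 [ 505.7 -206.    95. ]
FR [ 424.4 -276.9  146.6] 6.278818679353973 [ 425.9 -270.1  153. ]
FR [ 425.  -277.7  153. ]
FL [429.5  25.5 143. ] 4.296727523061662 [432.1  30.3 153. ]
FL [429.5  24.2 153. ]
BL [631.3  22.9 144.1] 2.537275536230917 [632.2  26.7 153. ]
BL [629.2  22.4 153. ]
BR [ 626.5 -281.3  153. ]
```

```bash
python3 - <<'E'
from h import *
np.set_printoptions(precision=3,suppress=True)
s=bot.read_state();print(R.from_quat(s["tool_rot"]).as_matrix())
T=R.from_quat(s["tool_rot"]).as_matrix()
print("camera axis world",T@np.array(bot.camera_info("wrist")["mount"])[:3,:3])
for z in(123,128,134):
    print(z,onz("top",(321.8,186.2),z),onz("top",(389.3,193.6),z), onz("side",(199.5,163.5),z),onz("side",(154.0,124.8),z))
# lid front edge top corners
for n,a,b in [("L",(304.9,119),(185.,172.5)),("R",(452,124),None)]:
    pass
d=T.T@(np.array([441.5,227.7,s["tcp_pos"][2]])-s["tcp_pos"]);print("shift tool mm",d)
E
```

```text
[[ 0.388 -0.001  0.922]
 [-0.922  0.001  0.388]
 [-0.001 -1.    -0.   ]]
camera axis world [[ 0.388 -0.89  -0.239]
 [-0.922 -0.375 -0.099]
 [-0.001  0.259 -0.966]]
123 [541.428 -44.414 123.   ] [ 526.744 -213.936  123.   ] [538.615 -38.758 123.   ] [ 526.064 -207.76   123.   ]
128 [540.401 -43.764 128.   ] [ 525.79  -212.445  128.   ] [539.818 -37.083 128.   ] [ 527.321 -205.351  128.   ]
134 [539.168 -42.985 134.   ] [ 524.645 -210.656  134.   ] [541.262 -35.073 134.   ] [ 528.83  -202.461  134.   ]
shift tool mm [-663.058    0.756  495.236]
```

move_arm([
  [-2,0,1.5],
  [-5,0,3.7],
  [-8.5,0,6.3],
  [-12,0,9],
  [-15.5,0,11.6],
  [-19,0,14.2],
  [-22.5,0,16.8],
  [-26,0,19.4],
  [-29.5,0,22],
  [-33,0,24.6],
  [-36.5,0,27.2],
  [-40,0,29.8],
], roll=[-5,-12,-20,-28,-36,-44,-52,-60,-68,-76,-84,-92], gripper=[1,1,1,1,1,1,1,1,1,1,1,1])

```text
clock: 1.35
tcp_pos: [361.9, -90.0, 226.8]
tool_rot: [0.69, 0.154, -0.154, -0.69]
force: [1.3, -1.1, 0.1]
width: 91.6
```

```bash
python3 - <<'E'
from h import *
np.set_printoptions(precision=3,suppress=True)
s=bot.read_state();T=R.from_quat(s["tool_rot"]).as_matrix();print(s["clock"],s["tcp_pos"],s["joint_pos"]);print(T)
print("shift",T.T@(np.array([441.5,227.7,226])-s["tcp_pos"]), "yaw z",np.degrees(np.arctan2(T[1,2],T[0,2])))
E
```

```text
1.35 [361.935 -90.011 226.835] [ 0.642  0.058 -0.555  2.092  0.037  1.     0.507]
[[ 0.905  0.    -0.425]
 [ 0.425 -0.001  0.905]
 [ 0.    -1.    -0.001]]
shift [207.079   0.692 253.75 ] yaw z 115.15766864639782
```

move_arm([
  [2,0,2.4],
  [4.2,0,5.1],
  [6.4,0,7.8],
  [8.6,0,10.5],
  [10.8,0,13.2],
  [13,0,16],
  [15.2,0,18.7],
  [17.3,0,21.3],
  [19.2,0,23.6],
  [20.3,0,25],
  [20.7,0,25.4],
  [20.7,0,25.4],
], roll=[-7,-14,-21,-28,-35,-42,-49,-55,-60,-63,-64,-64], gripper=[1,1,1,1,1,1,1,1,1,1,1,1])

```text
clock: 2.55
tcp_pos: [443.0, 226.0, 226.4]
tool_rot: [-0.505, -0.495, 0.495, 0.505]
force: [-0.5, 0.4, 0.1]
width: 91.6
```

```bash
python3 - <<'E'
from h import *
np.set_printoptions(precision=3,suppress=True)
s=bot.read_state();T=R.from_quat(s["tool_rot"]).as_matrix();print(s["clock"],s["tcp_pos"],s["joint_pos"],s["force"]);print(T)
im=bot.grab_frame("wrist");cv2.imwrite("pics/w1.png",im[:,:,::-1])
print(wrist_uv([441.5,227.7,95],s))
E
```

```text
2.55 [442.981 225.982 226.421] [ 0.109  0.358 -0.883  1.825  0.308  1.103  0.666] [-0.525  0.397  0.071]
[[ 0.02  -0.001 -1.   ]
 [ 1.    -0.     0.02 ]
 [-0.    -1.     0.001]]
[257.212 182.741]
```

View pics/w1.png

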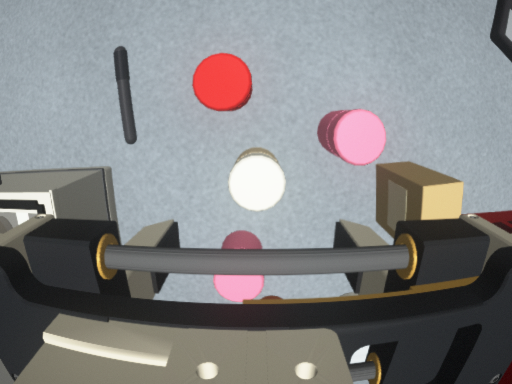

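The wrist view shows the cream tub alone at (257,182), with red at (222,82) and pink at (359,136) and (240,278). It matches my prediction of (257,183). Next I refine the position with a circle fit.

```bash
python3 - <<'E'
from h import *
np.set_printoptions(precision=2,suppress=True)
s=bot.read_state();im=cv2.imread("pics/w1.png")
m=cv2.inRange(im,(195,205,205),(255,255,255));n,l,st,ce=cv2.connectedComponentsWithStats(m);k=l[182,257]
cs,_=cv2.findContours((l==k).astype(np.uint8),cv2.RETR_EXTERNAL,cv2.CHAIN_APPROX_NONE);c=max(cs,key=len)[:,0,:]
P=np.array([wrist_onz(u,s,95) for u in c]);
(x,y),r=cv2.minEnclosingCircle(P[:,:2].astype(np.float32));A=np.c_[2*P[:,:2],np.ones(len(P))];w=np.linalg.lstsq(A,(P[:,:2]**2).sum(1),rcond=None)[0]
print(len(c),st[k],"mec",x,y,r,"ls",w[:2],np.sqrt(w[2]+w[0]**2+w[1]**2))
T=R.from_quat(s["tool_rot"]).as_matrix();print(T.T@(np.array([w[0],w[1],63+18.8*0])-s["tcp_pos"]))
E
```

```text
156 [ 228  156   58   55 2470] mec 441.8692626953125 225.96719360351562 28.706974029541016 ls [442.02 225.98] 28.035721768807456
[  1.03 163.37   0.81]
```

move_arm([
  [0,2,0],
  [0,5,0],
  [0,8.5,0],
  [0,11.5,0],
  [0,14,0],
  [0,15.5,0],
  [0,16.2,0],
  [0,16.2,0],
  [0,16.2,0],
], roll=[0,0,0,0,0,0,0,0,0], gripper=[1,1,1,1,1,1,1,1,1], force=15)

```text
clock: 3.5
tcp_pos: [443.7, 226.0, 65.6]
tool_rot: [0.505, 0.495, -0.494, -0.505]
force: [0.3, 0.3, -0.5]
width: 91.5
```

move_arm([
  [0,0,0],
  [0,0,0],
  [0,0,0],
  [0,0,0],
  [0,0,0],
  [0,0,0],
  [0,0,0],
  [0,0,0],
], roll=[0,0,0,0,0,0,0,0], gripper=[0.5,0.5,0.5,0.5,0.5,0.5,0.5,0.5], force=15)

```text
clock: 4.3
tcp_pos: [443.2, 225.9, 64.8]
tool_rot: [0.505, 0.495, -0.495, -0.505]
force: [0.1, -0.3, 2.5]
width: 57.4
```

move_arm([
  [0,-0.3,0],
  [0,-1.2,0],
  [0,-3,0],
  [0,-5.5,0],
  [0,-8.5,0],
  [0,-11.5,0],
  [0,-14.5,0],
  [0,-17,0],
  [0,-18.5,0],
  [0,-19,0],
], roll=[0,0,0,0,0,0,0,0,0,0], gripper=[0.5,0.5,0.5,0.5,0.5,0.5,0.5,0.5,0.5,0.5])

```text
clock: 5.3
tcp_pos: [443.4, 226.4, 256.7]
tool_rot: [0.505, 0.496, -0.494, -0.505]
force: [-1.1, -0.3, -2.3]
width: 57.7
```

move_arm([
  [-1,0,-0.2],
  [-3,0,-0.6],
  [-6,0,-1.2],
  [-9.5,0,-2],
  [-13,0,-2.7],
  [-17,0,-3.6],
  [-21,0,-4.4],
  [-25,0,-5.3],
  [-28.5,0,-6],
  [-31.5,0,-6.7],
  [-34,0,-7.2],
  [-35,0,-7.4],
], roll=[0,0,0,0,0,0,0,0,0,0,0,0], gripper=[0.5,0.5,0.5,0.5,0.5,0.5,0.5,0.5,0.5,0.5,0.5,0.5])

```text
clock: 6.5
tcp_pos: [509.0, -129.5, 253.1]
tool_rot: [-0.505, -0.493, 0.495, 0.507]
force: [-0.5, -1.2, -2.7]
width: 57.9
```

```bash
python3 - <<'E'
from h import *
np.set_printoptions(precision=3,suppress=True)
for n in("wrist","top"):
    s=bot.read_state();print(s["clock"],s["tcp_pos"],s["force"],s["width"])
    im=bot.grab_frame(n);cv2.imwrite(f"pics/{n}2.png",im[:,:,::-1])
t=cv2.imread("pics/top2.png");cv2.imwrite("pics/top2c.png",cv2.resize(t[100:260,270:460],None,fx=4,fy=4,interpolation=cv2.INTER_CUBIC))
E
```

```text
6.5 [ 508.974 -129.54   253.051] [-0.463 -1.243 -2.654] 57.91796410479403
6.55 [ 509.213 -129.722  253.158] [ 0.093 -2.12  -1.154] 57.627052505996
```

View pics/wrist2.png

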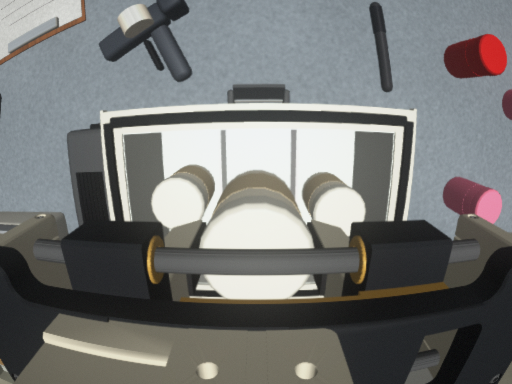

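View pics/top2c.png

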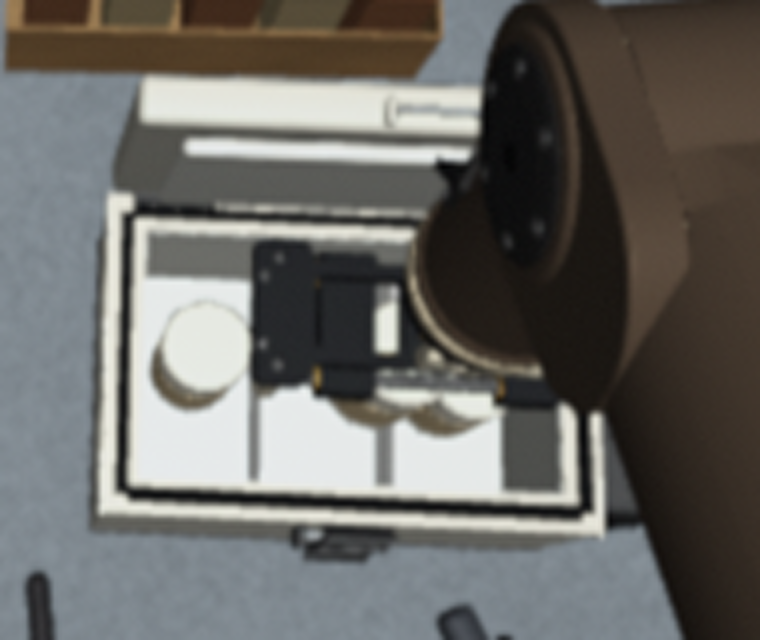

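```bash
python3 - <<'E'
from h import *
np.set_printoptions(precision=1,suppress=True)
w=cv2.imread("pics/wrist2.png");cv2.imwrite("pics/w2c.png",cv2.resize(w[75:235,85:430],None,fx=2.3,fy=2.3,interpolation=cv2.INTER_CUBIC))
s=bot.read_state()
for z in(148,153,159):
    a,b=wrist_onz((416,110),s,z),wrist_onz((102,112),s,z);print(z,a,b,np.linalg.norm(a-b),(a+b)/2)
E
```

```text
148 [431.8  29.7 148. ] [ 427.3 -272.8  148. ] 302.5491546804524 [ 429.6 -121.6  148. ]
153 [432.   26.7 153. ] [ 427.5 -270.   153. ] 296.80813096547996 [ 429.8 -121.7  153. ]
159 [432.2  23.2 159. ] [ 427.8 -266.7  159. ] 289.91890250751294 [ 430.  -121.7  159. ]
```

View pics/w2c.png

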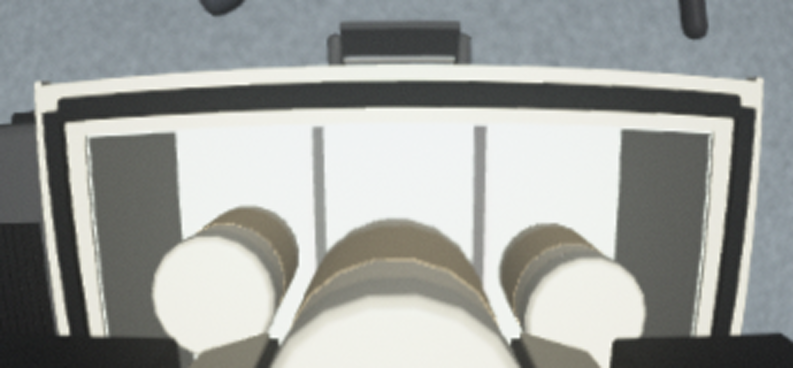

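```bash
python3 - <<'E'
from h import *
np.set_printoptions(precision=2,suppress=True)
s=bot.read_state();print(s["tcp_pos"]);T=R.from_quat(s["tool_rot"]).as_matrix();print(T)
im=bot.grab_frame("wrist");cv2.imwrite("pics/w3.png",im[:,:,::-1])
im=im[:,:,::-1]
# divider columns at several rows (dark minima)
g=cv2.cvtColor(im,cv2.COLOR_BGR2GRAY)
for r in (134,140,146,152):
    row=g[r].astype(float)
    out=[]
    for lo,hi in((212,236),(280,306)):
        seg=255-row[lo:hi]; seg=np.where(seg>50,seg,0); out.append((seg*np.arange(lo,hi)).sum()/seg.sum())
    a=[wrist_onz((c,r),s,85)for c in out]; b=[wrist_onz((c,r),s,30)for c in out]
    print(r,out,"top",a[0][:2],a[1][:2],(a[0]+a[1])[1]/2,"floor",b[0][:2],b[1][:2],(b[0]+b[1])[1]/2)
E
```

```text
[ 509.23 -127.42  253.49]
[[ 0.02 -0.   -1.  ]
 [ 1.    0.    0.02]
 [ 0.   -1.    0.  ]]
134 [np.float64(220.9578947368421), np.float64(291.4065934065934)] top [ 460.17 -164.25] [462.   -86.88] -125.56500014876144 floor [ 463.56 -170.83] [465.7  -80.43] -125.63171857237589
140 [np.float64(221.0438413361169), np.float64(291.1045081967213)] top [ 466.82 -164.42] [468.65 -87.27] -125.84214545494726 floor [ 471.34 -171.03] [473.47 -80.88] -125.95555032381438
146 [np.float64(221.0878661087866), np.float64(291.12)] top [ 473.5  -164.64] [475.33 -87.29] -125.96688362522445 floor [ 479.14 -171.29] [481.28 -80.91] -126.10130123227472
152 [np.float64(221.11087866108787), np.float64(291.0965092402464)] top [ 480.2  -164.91] [482.04 -87.35] -126.12567279805998 floor [ 486.97 -171.6 ] [489.12 -80.97] -126.28683919666052
```

move_arm([
  [0.1,1,0],
  [0.1,2.5,0],
  [0.1,4.5,0],
  [0.1,6.5,0],
  [0.1,8.5,0],
  [0.1,10.5,0],
  [0.1,12,0],
  [0.1,13,0],
  [0.1,13.6,0],
  [0.1,13.8,0],
  [0.1,13.8,0],
], roll=[0,0,0,0,0,0,0,0,0,0,0], gripper=[0.5,0.5,0.5,0.5,0.5,0.5,0.5,0.5,0.5,0.5,0.5])

```text
clock: 7.75
tcp_pos: [510.3, -124.3, 116.9]
tool_rot: [0.505, 0.495, -0.495, -0.505]
force: [0.5, 0.7, -2.8]
width: 57.6
```

```bash
python3 - <<'E'
from h import *
s=bot.read_state();print(s["tcp_pos"],s["force"],s["joint_pos"])
im=bot.grab_frame("wrist");cv2.imwrite("pics/w4.png",im[:,:,::-1])
im=bot.grab_frame("side");cv2.imwrite("pics/s4.png",cv2.resize(im[40:240,60:310,::-1],None,fx=3,fy=3))
E
```

```text
[ 510.26235848 -124.31100042  116.91657157] [ 0.45103577  0.669244   -2.84911688] [ 0.65704786  0.49827276 -0.70617829  1.90266802  0.41090736  0.88892865
  1.29723686]
```

View pics/w4.png

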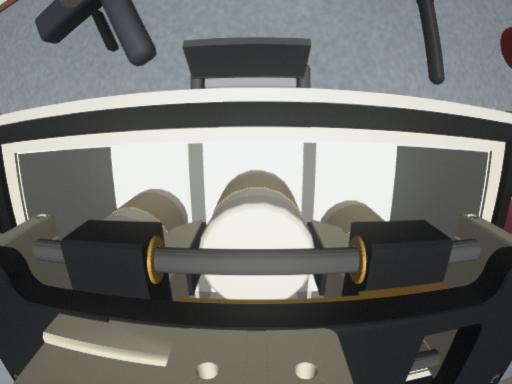

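View pics/s4.png

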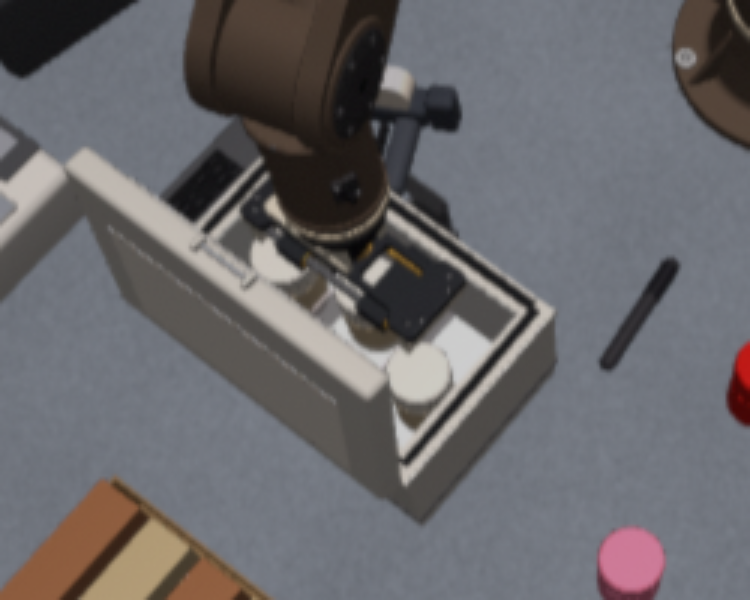

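move_arm([
  [-0.1,0.3,0],
  [-0.15,0.6,0],
  [-0.15,0.9,0],
  [-0.15,1.1,0],
  [-0.15,1.2,0],
  [-0.15,1.3,0],
  [-0.15,1.4,0],
  [-0.15,1.4,0],
], roll=[0,0,0,0,0,0,0,0], gripper=[0.5,0.5,0.5,0.5,0.5,0.5,0.5,0.5])

```text
clock: 8.65
tcp_pos: [510.0, -126.1, 102.6]
tool_rot: [-0.505, -0.495, 0.495, 0.505]
force: [-0.1, 0.2, -1.7]
width: 57.5
```

move_arm([
  [0,0.1,0],
  [0,0.2,0],
  [0,0.2,0],
  [0,0.2,0],
], roll=[0,0,0,0], gripper=[0.5,0.5,0.5,0.5])

```text
clock: 9.05
tcp_pos: [510.1, -126.1, 100.7]
tool_rot: [0.505, 0.495, -0.495, -0.505]
force: [0.5, -0.3, -2.8]
width: 57.7
```

move_arm([
  [0,0.1,0],
  [0,0.2,0],
  [0,0.2,0],
], roll=[0,0,0], gripper=[0.5,0.5,0.5])

```text
clock: 9.35
tcp_pos: [509.9, -126.1, 98.6]
tool_rot: [-0.505, -0.495, 0.495, 0.505]
force: [-0.8, -0.3, -2.0]
width: 57.9
```

move_arm([
  [0,0.1,0],
  [0,0.2,0],
  [0,0.2,0],
], roll=[0,0,0], gripper=[0.5,0.5,0.5])

```text
clock: 9.65
tcp_pos: [510.0, -126.1, 96.6]
tool_rot: [-0.505, -0.495, 0.495, 0.505]
force: [-0.6, -0.0, -2.1]
width: 57.7
```

```bash
python3 - <<'E'
from bench import bot
s=bot.read_state();print(s["force"],s["torque"],s["tcp_pos"])
E
```

```text
[-5.82423779e-01 -1.01956662e-03 -2.13081116e+00] [ 0.12711979 -0.16362098 -0.00246874] [ 509.95575604 -126.10741158   96.56583148]
```

move_arm([
  [0,0.1,0],
  [0,0.2,0],
  [0,0.2,0],
], roll=[0,0,0], gripper=[0.5,0.5,0.5])

```text
clock: 9.95
tcp_pos: [510.4, -125.9, 95.8]
tool_rot: [0.505, 0.495, -0.495, -0.505]
force: [-4.0, 1.5, 11.6]
width: 57.8
```

move_arm([
  [0,-0.1,0],
  [0,-0.1,0],
  [0,-0.1,0],
  [0,-0.1,0],
  [0,-0.1,0],
  [0,-0.1,0],
], roll=[0,0,0,0,0,0], gripper=[0.5,0.66,0.7,0.7,0.7,0.7])

```text
clock: 10.55
tcp_pos: [510.0, -126.1, 95.7]
tool_rot: [-0.505, -0.495, 0.495, 0.505]
force: [0.5, -0.1, -1.2]
width: 64.2
```

```bash
python3 - <<'E'
from bench import bot
import cv2
s=bot.read_state();print(s["force"],s["torque"],s["tcp_pos"],s["width"])
im=bot.grab_frame("wrist");cv2.imwrite("pics/w5.png",im[:,:,::-1])
E
```

```text
[ 0.48397791 -0.11975876 -1.19030506] [ 0.09613552 -0.15429263 -0.00692606] [ 510.04037597 -126.14320761   95.65553626] 64.24667061674029
```

View pics/w5.png

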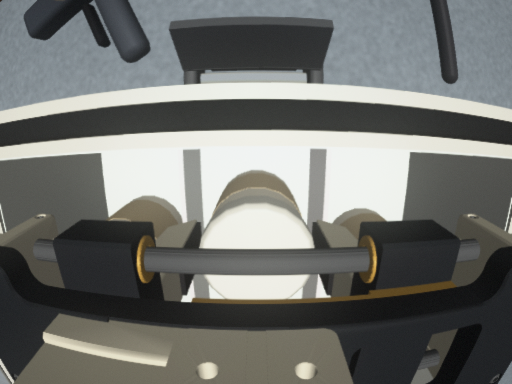

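move_arm([
  [0,-0.3,0],
  [0,-1,0],
  [0,-2,0],
  [0,-4,0],
  [0,-7,0],
  [0,-10.5,0],
  [0,-14,0],
  [0,-17.5,0],
  [0,-20,0],
  [0,-22,0],
  [0,-23,0],
], roll=[0,0,0,0,0,0,0,0,0,0,0], gripper=[0.7,0.7,0.7,0.7,0.7,0.7,0.7,0.7,0.7,0.7,0.7])

```text
clock: 11.7
tcp_pos: [510.6, -125.8, 328.5]
tool_rot: [0.506, 0.496, -0.494, -0.504]
force: [0.3, 0.6, -1.0]
width: 64.2
```

```bash
python3 - <<'E'
from bench import bot
import cv2
s=bot.read_state();print(s["force"],s["tcp_pos"],s["width"],s["joint_pos"])
for n in("wrist","side","top"):
    im=bot.grab_frame(n);cv2.imwrite(f"pics/{n}6.png",im[:,:,::-1])
E
```

```text
[ 0.26345858  0.61475568 -1.03137714] [ 510.61484798 -125.76361919  328.46996214] 64.21533692424309 [ 0.75360023  0.29931001 -0.79584714  1.6059257   0.21989245  1.32558132
  1.47790438]
```

View pics/wrist6.png

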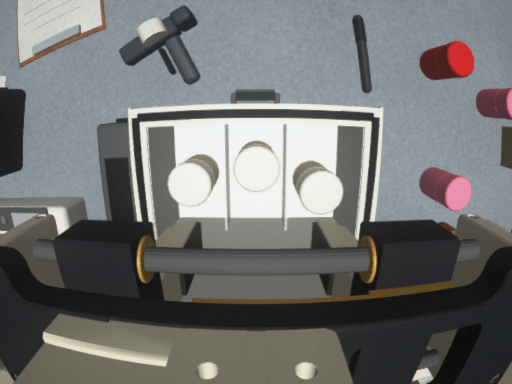

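View pics/side6.png

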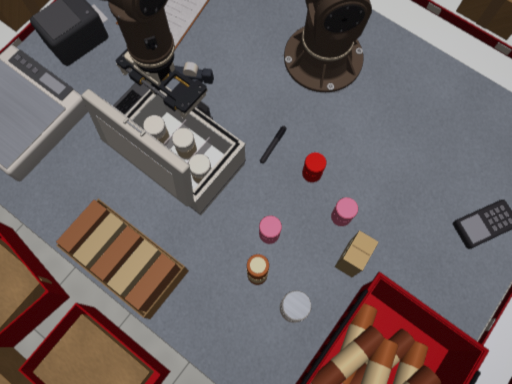

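View pics/top6.png

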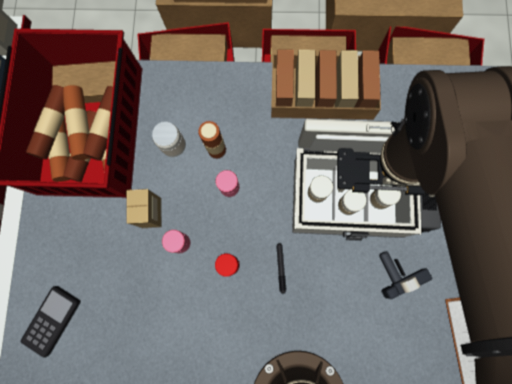

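```bash
python3 - <<'E'
from h import *
np.set_printoptions(precision=1,suppress=True)
u,_=tri((305.1,130.7),(189,164.8));o,_2=tri((306,119.3),(182.4,172.9));print(u,_,o,_2,np.linalg.norm(u-o))
hx,hz=628,152.5
for P in(u,): print(np.hypot(hx-P[0],P[2]-hz),np.arctan2(P[2]-hz,hx-P[0]))
# predict px for theta
for th in(1.3,1.35,1.4,1.45):
    c,s=np.cos(th),np.sin(th)
    U=np.array([hx-200*c,23,hz+200*s]);O=U+26*np.array([s,0,c]);print(th,U,O,proj("top",U),proj("top",O),proj("side",U),proj("side",O))
im=cv2.imread("pics/wrist6.png");s=bot.read_state()
m=cv2.inRange(im,(195,205,205),(255,255,255))
for c in((257,168),(192,182),(320,190)):
    n,l,st,ce=cv2.connectedComponentsWithStats(m);print(st[l[c[1],c[0]]])
    r=cv2.HoughCircles(cv2.cvtColor(im,cv2.COLOR_BGR2GRAY)[c[1]-40:c[1]+40,c[0]-40:c[0]+40],cv2.HOUGH_GRADIENT,1,60,param1=60,param2=12,minRadius=18,maxRadius=27)
    if r is not None:
        q=r[0][0];uv=(q[0]+c[0]-40,q[1]+c[1]-40);print(uv,q[2],wrist_onz(uv,s,125.5))
E
```

```text
[608.8  19.6 347.5] 2.1632706275297116 [632.   19.3 348.8] 4.878869729059317 23.270425554323324
195.94823904527618 1.4724720496436774
1.3 [574.5  23.  345.2] [599.6  23.  352.2] [302.7 147.5] [303.1 134.5] [200.1 154. ] [192.2 161.5]
1.35 [584.2  23.  347.6] [609.6  23.  353.3] [302.8 142.5] [303.2 129.6] [197.1 157. ] [189.1 164.8]
1.4 [594.   23.  349.6] [619.6  23.  354. ] [302.9 137.5] [303.3 124.7] [194.1 160. ] [186.  168.3]
1.45 [603.9  23.  351. ] [629.7  23.  354.2] [303.1 132.6] [303.3 119.9] [191.  163.2] [183.  171.9]
[  140   118   231   121 15556]
(np.float32(257.5), np.float32(168.5)) 23.0 [ 507.1 -123.7  125.5]
[  140   118   231   121 15556]
(np.float32(188.5), np.float32(183.5)) 21.7 [ 524.1 -211.   125.5]
[  140   118   231   121 15556]
(np.float32(321.5), np.float32(190.5)) 21.8 [536.6 -43.2 125.5]
```

move_arm([
  [0,-2,0],
  [0,-4.5,0],
  [0,-6.5,0],
  [0,-7,-1],
  [0,-7,-3],
  [0,-7,-6],
  [0.1,-7,-9],
  [0.2,-7,-12],
  [0.3,-7,-14.5],
  [0.3,-7,-15.5],
  [0.3,-7,-15.5],
], roll=[0,0,0,0,0,0,0,0,0,0,0], gripper=[0.6,0.4,0.2,0,0,0,0,0,0,0,0])

```text
clock: 12.95
tcp_pos: [665.8, -125.8, 392.8]
tool_rot: [-0.504, -0.495, 0.496, 0.506]
force: [-0.0, 0.9, -1.1]
width: 0.3
```

```bash
python3 - <<'E'
from bench import bot
import cv2
s=bot.read_state();print(s["force"],s["tcp_pos"],s["width"],s["joint_pos"])
im=bot.grab_frame("wrist");cv2.imwrite(f"pics/w7.png",im[:,:,::-1])
im=bot.grab_frame("side");cv2.imwrite("pics/s7.png",cv2.resize(im[40:240,60:310,::-1],None,fx=3,fy=3))
E
```

```text
[-0.03231062  0.89370686 -1.11664213] [ 665.76877141 -125.79678018  392.80015207] 0.3240790574861774 [ 0.4933883   0.5556894  -0.73707089  1.08156533  0.36133555  1.62862719
  1.40877705]
```

View pics/w7.png

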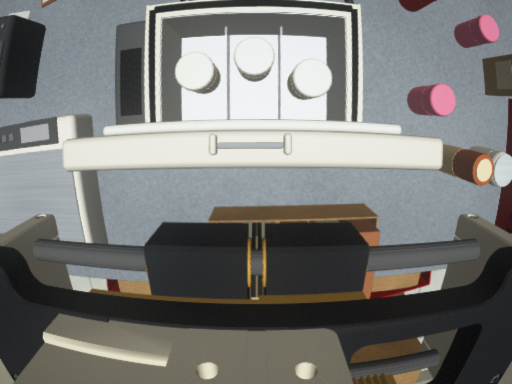

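View pics/s7.png

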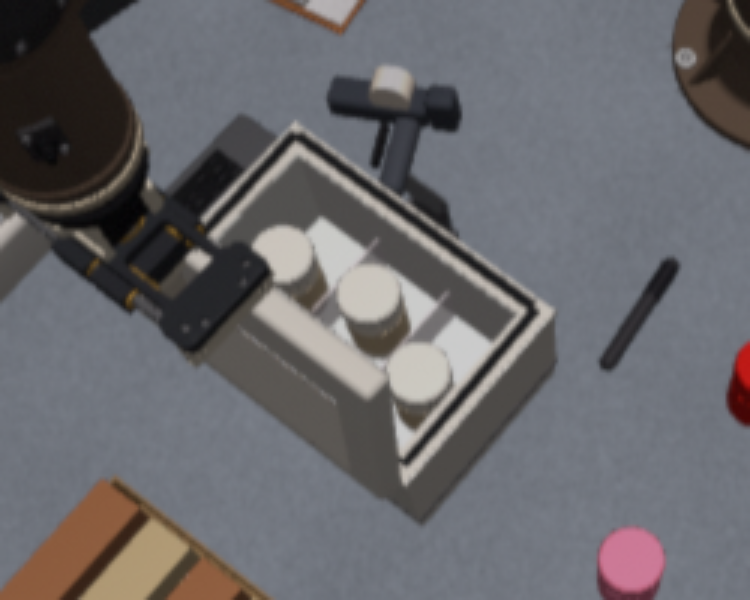

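```bash
python3 - <<'E'
from h import *
np.set_printoptions(precision=1,suppress=True)
s=bot.read_state();print(s["tcp_pos"])
for z in(350,354): print(z,[wrist_onz(u,s,z) for u in((254,168),(65,168),(441,166),(254,136))])
E
```

```text
[ 664.6 -126.   394.4]
350 [array([ 632.2, -126.2,  350. ]), array([ 626.3, -278.1,  350. ]), array([631.,  22., 350.]), array([ 610. , -125.7,  350. ])]
354 [array([ 631.4, -126.1,  354. ]), array([ 625.7, -275. ,  354. ]), array([630.3,  19.1, 354. ]), array([ 609.7, -125.7,  354. ])]
```

move_arm([
  [0,1,0],
  [0,2.5,0],
  [0,4.5,0],
  [0,6,0],
  [0,6.5,0],
  [0,6.5,0.5],
  [0,6.5,1],
  [0,6.5,1.5],
  [0,6.5,1.5],
], roll=[0,0,0,0,0,0,0,0,0], gripper=[0,0,0,0,0,0,0,0,0])

```text
clock: 13.95
tcp_pos: [649.6, -125.9, 331.8]
tool_rot: [0.506, 0.495, -0.495, -0.505]
force: [-0.6, -0.8, 0.5]
width: 0.4
```

```bash
python3 - <<'E'
from h import *
s=bot.read_state();print(s["tcp_pos"],s["force"])
for th in np.r_[np.arange(1.46,0.0,-0.06),0.045,0]:
    c,n=np.cos(th),np.sin(th);print(round(th,3),round(628-175*c+26*n+10,1),round(152.5+175*n+26*c,1))
E
```

```text
[ 649.63816171 -125.9252169   331.84377806] [-0.56656446 -0.81110931  0.54741357]
1.46 644.5 329.3
1.4 633.9 329.4
1.34 623.3 328.8
1.28 612.7 327.6
1.22 602.3 325.8
1.16 592.0 323.3
1.1 581.8 320.3
1.04 571.8 316.6
0.98 562.1 312.3
0.92 552.7 307.5
0.86 543.5 302.1
0.8 534.7 296.2
0.74 526.3 289.7
0.68 518.3 282.8
0.62 510.7 275.3
0.56 503.5 267.5
0.5 496.9 259.2
0.44 490.7 250.6
0.38 485.1 241.6
0.32 480.1 232.2
0.26 475.6 222.6
0.2 471.7 212.7
0.14 468.3 202.7
0.08 465.6 192.4
0.02 463.6 182.0
0.045 464.3 186.3
0.0 463.0 178.5
```

move_arm([
  [0,0.2,0.5],
  [0,0.2,1.1],
  [0,0.2,1.6],
  [0,0.3,2.6],
  [0,0.4,3.7],
  [0,0.6,4.7],
  [0,0.8,5.8],
], roll=[0,0,0,0,0,0,0], gripper=[0,0,0,0,0,0,0])

```text
clock: 14.65
tcp_pos: [591.2, -124.8, 322.5]
tool_rot: [0.505, 0.495, -0.495, -0.505]
force: [2.6, -0.7, -1.2]
width: 0.5
```

```bash
python3 - <<'E'
from h import *
s=bot.read_state();print(s["tcp_pos"],s["force"])
im=bot.grab_frame("wrist");cv2.imwrite(f"pics/w8.png",im[:,:,::-1])
im=bot.grab_frame("side");cv2.imwrite("pics/s8.png",cv2.resize(im[40:240,60:310,::-1],None,fx=3,fy=3))
E
```

```text
[ 591.18190894 -124.75046249  322.5287211 ] [ 2.56766323 -0.68179863 -1.2037809 ]
```

View pics/w8.png

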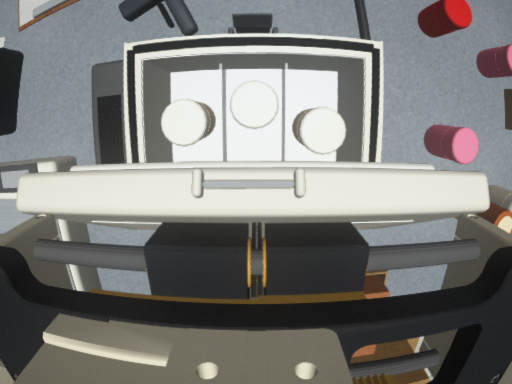

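View pics/s8.png

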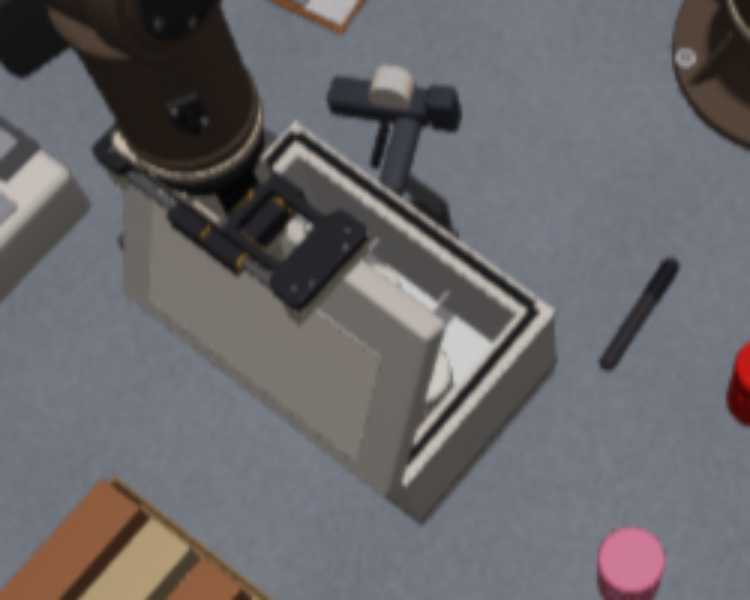

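move_arm([
  [0,0.2,0.9],
  [0,0.6,1.9],
  [0,1.0,2.9],
  [0,1.5,3.9],
  [0,2.0,4.8],
  [0,2.6,5.7],
  [0,3.3,6.5],
  [0,4.0,7.3],
  [0,4.7,8.1],
  [0,5.5,8.8],
  [0,6.3,9.4],
  [0,7.2,10.1],
], roll=[0,0,0,0,0,0,0,0,0,0,0,0], gripper=[0,0,0,0,0,0,0,0,0,0,0,0])

```text
clock: 15.95
tcp_pos: [490.6, -122.7, 250.0]
tool_rot: [0.505, 0.495, -0.495, -0.505]
force: [1.1, -0.2, 0.6]
width: 0.8
```

```bash
python3 - <<'E'
from h import *
s=bot.read_state();print(s["tcp_pos"],s["force"])
im=bot.grab_frame("wrist");cv2.imwrite(f"pics/w9.png",im[:,:,::-1])
im=bot.grab_frame("side");cv2.imwrite("pics/s9.png",cv2.resize(im[40:240,60:310,::-1],None,fx=3,fy=3))
E
```

```text
[ 490.62633067 -122.73373142  250.04648148] [ 1.10232576 -0.18489176  0.64181698]
```

View pics/w9.png

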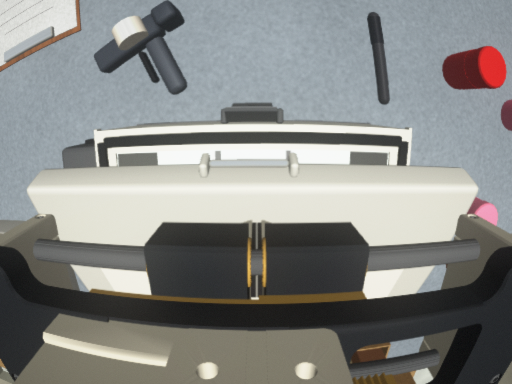

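View pics/s9.png

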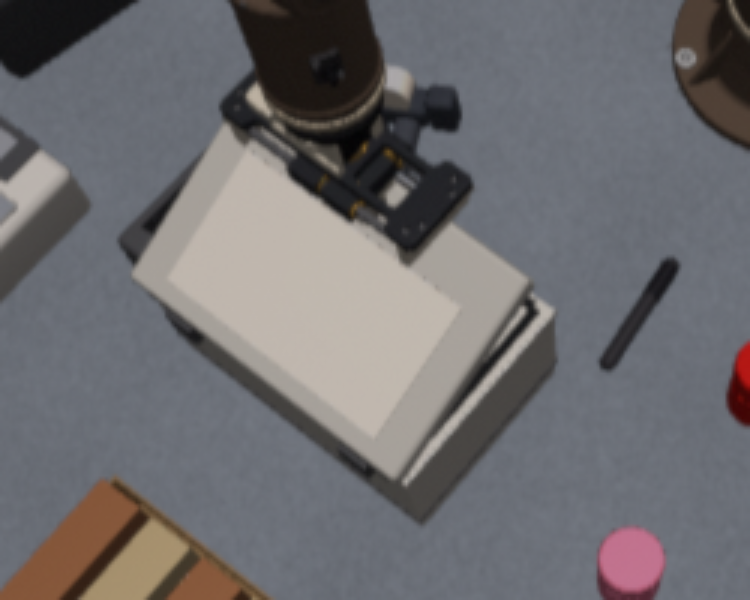

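move_arm([
  [0,0.8,0.7],
  [0,1.6,1.2],
  [0,2.3,1.6],
  [0,3.0,2.0],
  [0,3.5,2.3],
  [0,4.0,2.5],
  [0,4.4,2.6],
  [0,4.7,2.7],
], roll=[0,0,0,0,0,0,0,0], gripper=[0,0,0,0,0,0,0,0])

```text
clock: 16.85
tcp_pos: [464.0, -122.2, 203.4]
tool_rot: [-0.505, -0.495, 0.495, 0.505]
force: [0.8, -0.7, 0.9]
width: 0.4
```

```bash
python3 - <<'E'
from h import *
s=bot.read_state();print(s["tcp_pos"],s["force"])
im=bot.grab_frame("wrist");cv2.imwrite(f"pics/w10.png",im[:,:,::-1])
im=bot.grab_frame("side");cv2.imwrite("pics/s10.png",cv2.resize(im[40:240,60:310,::-1],None,fx=3,fy=3))
E
```

```text
[ 463.95959106 -122.16953765  203.36415336] [ 0.7536935  -0.68964558  0.89773114]
```

View pics/w10.png

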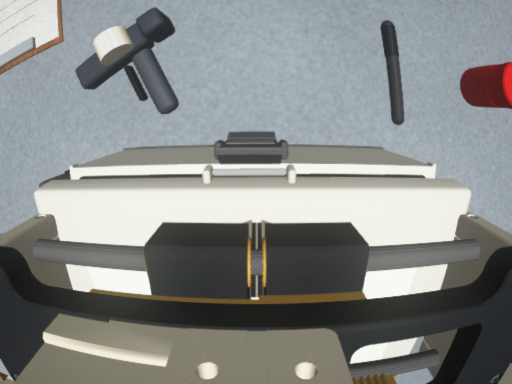

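View pics/s10.png

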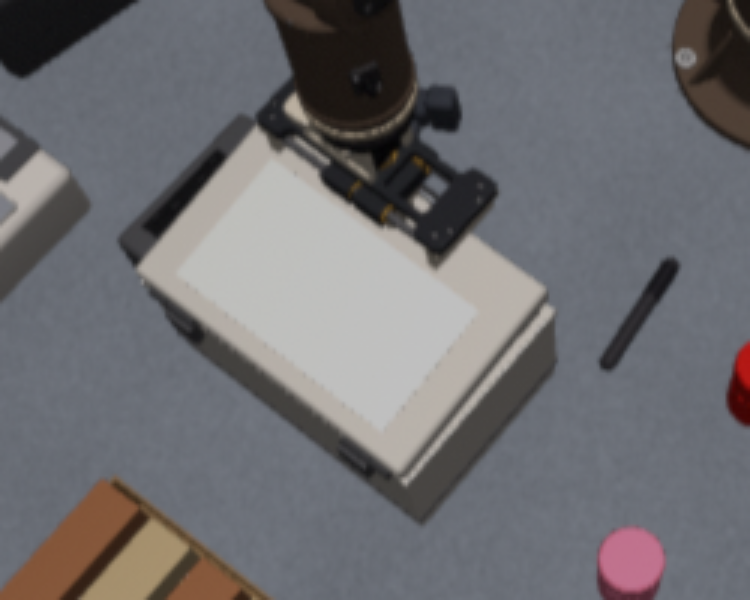

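```bash
python3 - <<'E'
from h import *
s=bot.read_state();print(s["tcp_pos"],s["force"])
im=cv2.imread("pics/w10.png");cv2.imwrite("pics/w10c.png",cv2.resize(im[120:240,180:340],None,fx=4.5,fy=4.5))
for r in(180,184,188): print(r,wrist_onz((255,r),s,207))
print(wrist_onz((37,190),s,207),wrist_onz((468,188),s,207))
E
```

```text
[ 463.82302819 -122.15892151  203.32975826] [-0.43909679 -0.18758281  0.12412722]
180 [ 429.09248933 -121.40264048  207.        ]
184 [ 431.27901815 -121.44980528  207.        ]
188 [ 433.47967666 -121.49735437  207.        ]
[ 431.35822393 -265.50439601  207.        ] [435.86292451  16.46200319 207.        ]
```

View pics/w10c.png

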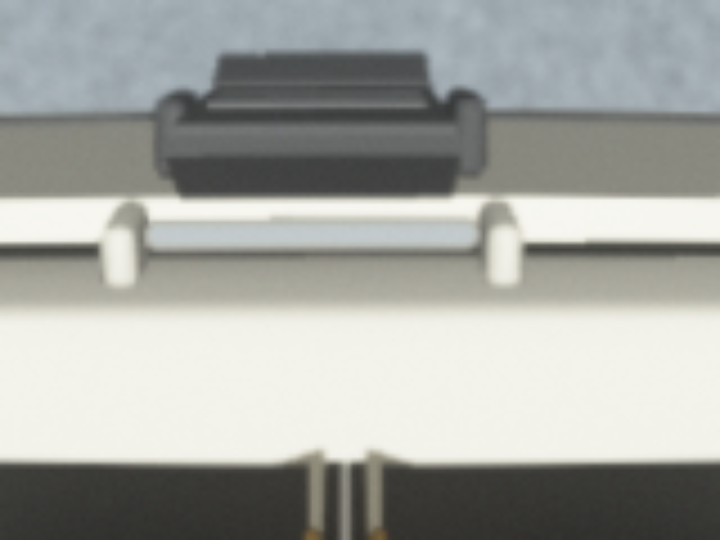

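move_arm([
  [0,0.3,0.2],
  [0,0.6,0.4],
  [0,0.9,0.6],
  [0,1.1,0.7],
  [0,1.3,0.8],
  [0,1.3,0.8],
], roll=[0,0,0,0,0,0], gripper=[0,0,0,0,0,0])

```text
clock: 17.55
tcp_pos: [455.8, -122.0, 190.4]
tool_rot: [-0.505, -0.495, 0.495, 0.505]
force: [-0.1, -0.4, 0.3]
width: 0.4
```

move_arm([
  [0,0.1,0],
  [0,0.2,0],
  [0,0.3,0],
  [0,0.4,0],
  [0,0.4,0],
], roll=[0,0,0,0,0], gripper=[0,0,0,0,0])

```text
clock: 18.05
tcp_pos: [456.0, -122.0, 186.6]
tool_rot: [-0.505, -0.495, 0.495, 0.505]
force: [-1.5, -0.3, 1.2]
width: 0.6
```

```bash
cat > st.py <<'E'
from bench import bot
s=bot.read_state();print("z %.2f"%s["tcp_pos"][2],"F",s["force"].round(1),"M",s["torque"].round(2),"eff",s["effort"].round(2))
E
python3 st.py
```

```text
z 186.65 F [-1.5 -0.3  1.2] M [0.04 0.18 0.01] eff [-2.300e-01 -4.502e+01 -7.310e+00 -2.775e+01  1.000e-01 -5.200e-01
 -2.000e-02]
```

move_arm([
  [0,0.1,0],
  [0,0.2,0],
  [0,0.2,0],
], roll=[0,0,0], gripper=[0,0,0])

```text
clock: 18.35
tcp_pos: [455.8, -122.0, 184.9]
tool_rot: [-0.505, -0.495, 0.495, 0.505]
force: [-3.9, -0.1, 7.5]
width: 0.4
```

move_arm([
  [0,0.1,0],
  [0,0.2,0],
  [0,0.2,0],
], roll=[0,0,0], gripper=[0,0,0])

```text
clock: 18.65
tcp_pos: [455.5, -122.0, 183.1]
tool_rot: [-0.505, -0.494, 0.495, 0.505]
force: [-6.5, 0.2, 10.8]
width: 0.4
```

move_arm([
  [0,0.1,0.05],
  [0,0.1,0.1],
  [0,0.1,0.1],
], roll=[0,0,0], gripper=[0,0,0])

```text
clock: 18.95
tcp_pos: [455.4, -122.0, 182.3]
tool_rot: [0.505, 0.495, -0.495, -0.505]
force: [-4.8, 0.5, 11.7]
width: 0.7
```

move_arm([
  [0,0.1,0],
  [0,0.1,0],
  [0,0.1,0],
], roll=[0,0,0], gripper=[0,0,0])

```text
clock: 19.25
tcp_pos: [455.2, -122.1, 181.5]
tool_rot: [0.505, 0.495, -0.495, -0.505]
force: [-6.4, -0.3, 14.8]
width: 0.3
```

move_arm([
  [0,0.05,0.05],
  [0,0.1,0.1],
  [0,0.1,0.1],
], roll=[0,0,0], gripper=[0,0,0])

```text
clock: 19.55
tcp_pos: [455.1, -122.0, 181.0]
tool_rot: [0.506, 0.495, -0.495, -0.504]
force: [-4.3, -1.1, 17.2]
width: 0.5
```

```bash
python3 st.py
```

```text
z 181.02 F [-4.3 -1.1 17.2] M [0.08 0.89 0.03] eff [ -0.5  -39.63  -6.33 -24.47   0.27  -1.62  -0.  ]
```

move_arm([
  [0,0.05,0],
  [0,0.05,0],
  [0,0.05,0],
], roll=[0,0,0], gripper=[0,0,0])

```text
clock: 19.85
tcp_pos: [455.1, -122.0, 180.5]
tool_rot: [0.506, 0.495, -0.495, -0.504]
force: [-5.8, 0.4, 16.7]
width: 0.1
```

```bash
python3 st.py; python3 - <<'E'
from h import *
im=bot.grab_frame("wrist")[:,:,::-1];cv2.imwrite("pics/w11c.png",cv2.resize(im[100:240,170:340],None,fx=4.2,fy=4.2))
E
```

```text
z 180.54 F [-5.8  0.4 16.7] M [0.14 1.02 0.01] eff [ -0.58 -39.24  -6.3  -24.48   0.3   -1.81  -0.  ]
```

View pics/w11c.png

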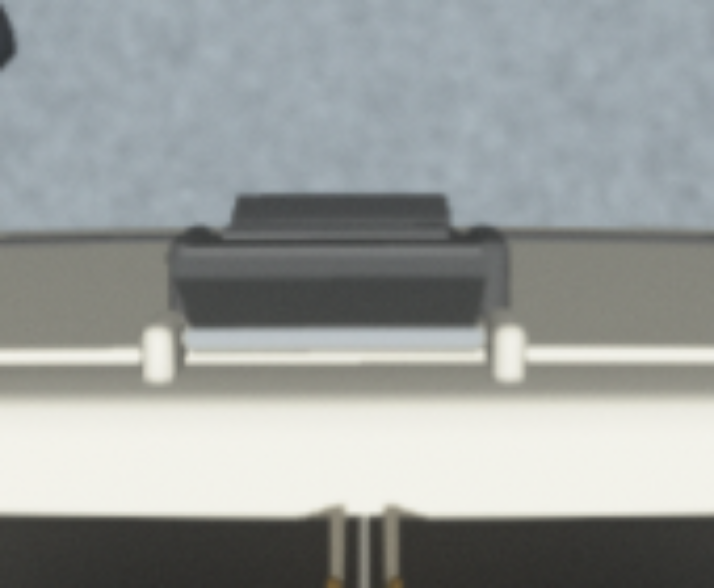

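move_arm([
  [0,0.05,0],
  [0,0.05,0.05],
  [0,0.05,0.05],
], roll=[0,0,0], gripper=[0,0,0])

```text
clock: 20.2
tcp_pos: [454.9, -122.0, 180.1]
tool_rot: [0.506, 0.495, -0.494, -0.504]
force: [-3.3, -0.8, 15.9]
width: 0.5
```

move_arm([
  [0,0.05,0],
  [0,0.05,0],
  [0,0.05,0],
], roll=[0,0,0], gripper=[0,0,0])

```text
clock: 20.5
tcp_pos: [454.9, -122.0, 179.7]
tool_rot: [0.506, 0.495, -0.494, -0.504]
force: [-5.1, 0.3, 17.8]
width: 0.5
```

```bash
python3 st.py
```

```text
z 179.71 F [-5.1  0.3 17.8] M [ 0.1   0.91 -0.05] eff [ -0.52 -39.05  -6.21 -23.87   0.24  -1.52  -0.  ]
```

move_arm([
  [0,0.05,0.05],
  [0,0.05,0.05],
  [0,0.05,0.05],
], roll=[0,0,0], gripper=[0,0,0])

```text
clock: 20.8
tcp_pos: [454.9, -122.0, 179.4]
tool_rot: [0.506, 0.496, -0.494, -0.504]
force: [-4.2, 0.4, 17.7]
width: 0.5
```

```bash
python3 st.py
```

```text
z 179.41 F [-4.2  0.4 17.7] M [ 0.1   0.71 -0.02] eff [ -0.44 -38.72  -6.08 -23.11   0.18  -1.21  -0.  ]
```

move_arm([
  [0,0.05,0],
  [0,0.05,0],
  [0,0.05,0],
], roll=[0,0,0], gripper=[0,0,0])

```text
clock: 21.1
tcp_pos: [454.8, -122.0, 179.1]
tool_rot: [0.506, 0.496, -0.494, -0.504]
force: [-4.1, 0.4, 21.5]
width: 0.6
```

```bash
python3 st.py; python3 - <<'E'
from h import *
im=bot.grab_frame("wrist")[:,:,::-1];cv2.imwrite("pics/w12c.png",cv2.resize(im[100:240,170:340],None,fx=4.2,fy=4.2))
E
```

```text
z 179.06 F [-4.1  0.4 21.5] M [ 0.14  0.94 -0.04] eff [ -0.55 -37.76  -5.95 -22.89   0.24  -1.58  -0.  ]
```

View pics/w12c.png

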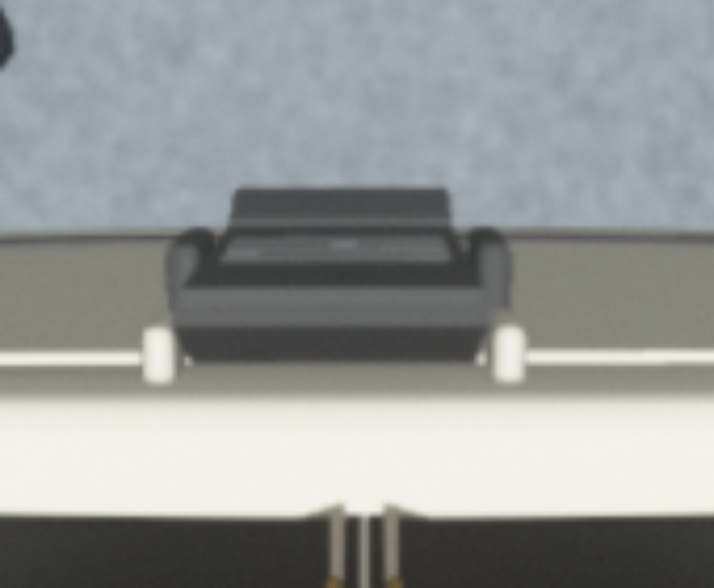

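The hook now covers the steel bar (crop 190–480, 325–360; the bar was visible at y≈338 before), so the catch has snapped over. I'll release gently.

move_arm([
  [0,-0.1,0],
  [0,-0.2,0],
  [0,-0.4,0],
  [0,-0.6,0],
  [0,-1,0],
  [0,-2,0],
  [0,-4,0],
  [0,-7,0],
  [0,-10,0],
  [0,-13,0],
  [0,-15,0],
  [0,-16,0],
], roll=[0,0,0,0,0,0,0,0,0,0,0,0], gripper=[0,0,0,0,0,0,0,0,0,0,0,0])

```text
clock: 22.35
tcp_pos: [453.8, -121.8, 339.6]
tool_rot: [0.506, 0.495, -0.494, -0.504]
force: [-0.4, -0.8, 0.6]
width: 0.3
```

```bash
python3 st.py; python3 - <<'E'
from h import *
im=bot.grab_frame("wrist")[:,:,::-1];cv2.imwrite("pics/w13.png",im)
cv2.imwrite("pics/w13c.png",cv2.resize(im[100:220,180:330],None,fx=5,fy=5,interpolation=cv2.INTER_CUBIC))
im=bot.grab_frame("side")[:,:,::-1];cv2.imwrite("pics/s13.png",im)
E
```

```text
z 339.63 F [-0.4 -0.8  0.6] M [ 0.1  -0.15  0.  ] eff [  0.07 -38.74  -4.6  -33.28   0.05   0.09   0.04]
```

View pics/w13.png

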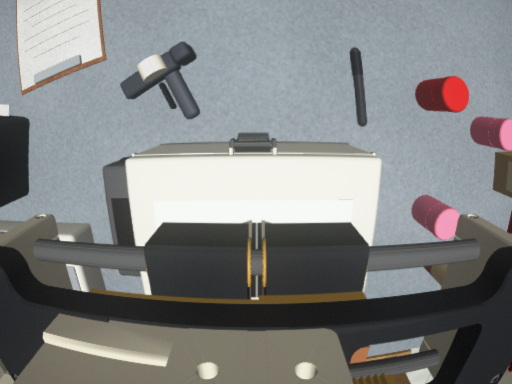

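View pics/w13c.png

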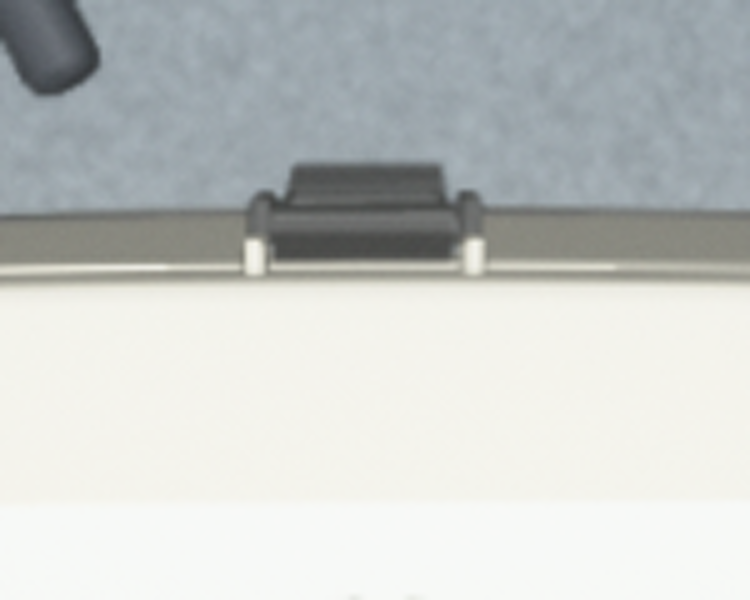

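View pics/s13.png

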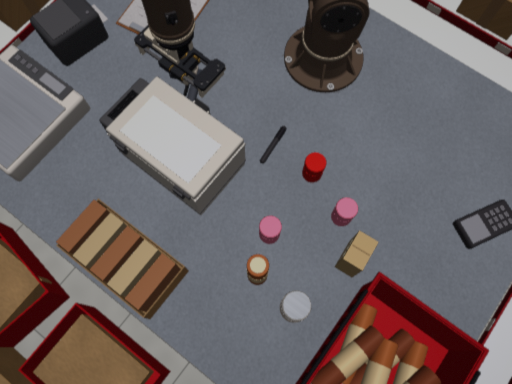

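```bash
python3 - <<'E'
from h import *
im=bot.grab_frame("top")[:,:,::-1];cv2.imwrite("pics/t14.png",cv2.resize(im[110:260,270:450],None,fx=4,fy=4,interpolation=cv2.INTER_CUBIC))
print(bot.read_state()["force"],bot.job_done())
E
```

```text
the job is handed in; nothing more can be done
[ 0.11643313  0.2873368  -1.08398431] None
```

View pics/t14.png

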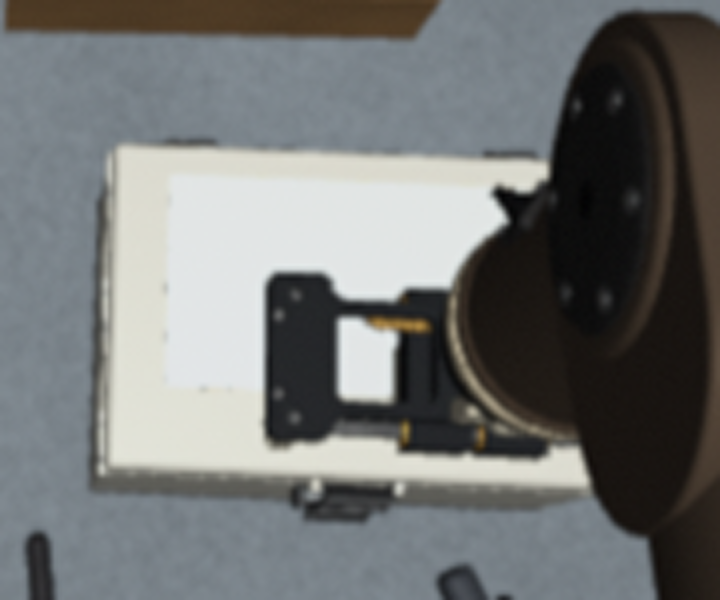

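I set the cream tub upright in the middle bay, then swung the lid down and pressed it until the catch snapped over. The job is handed in at about 22.5 s of the 72 s allowed.

- **Tub:** I lowered it until it touched the floor, with about 12 N read at contact, and only then opened the fingers. After release it stood at about (507, -124) mm, in the middle of the bay. The tubs on either side had not moved beyond measuring error.
- **Lid and catch:** I closed the lid slowly and pressed in small steps. The highest push I read, after the last step, was 21.5 N, against the 28 N limit. It went slightly over the 15–20 N given, just as the catch snapped.
- **Last checks:** After I backed off, the hook covered the steel bar and the lid lay flat, with the arm clear. The goods outside the cooler looked unmoved in the last side view.
- **Disagreements and gaps:** The side and top cameras differed by 4–7 mm in y around the cooler, so I relied on the wrist camera there. One wrist reading of the rim was taken while the arm was still moving, and I repeated it. I judged the catch by eye only and did not touch the shut lid again to confirm its height.

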